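# Seat the inlay template on its locating pins

## Task

The aluminium inlay template is lying askew on top of the two locating pins behind the clamped red panel. Nudge it sideways with your fingertips until both its small holes drop over the pins and it lies flat, fully home, then take your hand away. Only push it, do not pick it up, and leave everything else on the bench where it is.

Things in the scene. Friction and masses are not known exactly. Their poses are not given: they have to be found in the camera images.
- jig: (all sizes in mm) fixed plywood jig board, 270 (x) x 300 (y) x 18 thick, origin under its centre; x away from the robot, y left, z up. Behind the panel a steel pin bar lies on it (x 61 to 115, y -120 to 120); with the template home their back edges are flush and 30 of bar shows at either side. Bar and panel tops are one level seating plane, 26 above the bench.
- panel: square red panel, 160 x 160 x 8, fixed on the jig board at jig x -105 to 55, y -80 to 80. Origin: centre of its underside; axes as the jig's.
- clamp: brass toggle clamp fixed on the board at the panel's front left, closed, about 56 high above the bench; takes up jig x -105 to -65, y 52 (its foot on the panel) to 230 (end of handle). Origin: its base plate on the board; x along its arm, towards the panel.
- pin_left (a point): foot of the left (+y) locating pin, on its axis in the seating plane; jig x 100, y 55. Both pins are fixed, steel, 8 in diameter, 7 high with a ball-shaped top. Axes as the jig's.
- pin_right (a point): foot of the right (-y) locating pin, of the same shape; jig x 100, y -55. Axes as the jig's.
- template: loose aluminium plate, 155 (x) x 180 (y) x 8 thick, about 0.45 kg. Origin: centre of its underside; x away from the robot. Home: parallel to the jig, origin at jig x 37.5, y 0, z 26. Starts 14-24 too far in +x, up to 20 off in y and 0.1 rad in yaw, back part on the pins' tops, front edge on the panel (tilt 0.06 rad). Slides with a few N; drops by itself once the holes meet the pins.
- hole_round (a point): centre, on the underside, of the template's small round hole, 10 in diameter; template x 62.5 (15 from its back edge), y 55. It goes over pin_left. (The three 75 x 28 openings farther forward are for shell pieces.)
- hole_slot (a point): centre, on the underside, of the template's small slot, 10 in x and 16 in y; template x 62.5, y -55. It goes over pin_right.
- blank0: one of three shell blanks, 59 x 19 x 4, round-ended, lying on the jig board at the right of the panel's front part (top 22 above the bench); leave it alone. Origin: underside
- blank1: second shell blank, like blank0, beside it on the board; leave it alone. Origin: underside
- blank2: third shell blank, like blank0, on the bench to the right of the board; leave it alone. Origin: underside
- spatula: horn spatula, 175 long, up to 34 wide, 6 thick, on the bench at the right of the board; leave it alone. Origin: underside
- jar: stoppered brown clay jar, 90 across, 110 tall, standing on the bench farther to the right; leave it alone. Origin: underside
- whetstone: grey whetstone on a wooden base, 180 x 62 x 32 high, on the bench to the left of the board; leave it alone. Origin: underside
- brush: brush, 190 long, 12 thick, on the bench to the left of the whetstone; leave it alone. Origin: underside
Things that resemble listed ones, but are neither listed nor needed, are in the scene too. Of the things that look like the template, the larger one is meant.

How it is judged:
At the end, for the whole second after the job is handed in: Round hole within 3 mm of the left pin's axis and slot within 4 mm of the right pin's; underside at both holes and at the plate's middle less than 1.8 mm above the seating plane, tilt under 0.02 rad, template at rest; every loose bystander within 15 mm of its start (horizontal distance between hole_round and pin_left below 0.003 m and horizontal distance between hole_slot and pin_right below 0.004 m and z of hole_round in the frame of pin_left below 0.0018 m and z of hole_slot in the frame of pin_right below 0.0018 m and z of template in the frame of jig below 0.0278 m and angle between the z axis of template and the z axis of jig, either way round below 0.02 rad and linear speed of template below 0.01 m/s and angular speed of template below 0.05 rad/s and distance of each of blank0, blank1, blank2, spatula, jar, whetstone, brush from where it was at the start of the episode below 0.015 m); the robot touches nothing.
It fails at once if the template is picked up: its middle rises more than 10 mm above the seating plane or it is tipped by more than 0.15 rad (z of template in the frame of jig above 0.036 m or angle between template's own z axis and vertical above 0.15 rad).
It fails at once if a blank, the spatula, the jar, the whetstone or the brush is pushed more than 15 mm from its place, or the jar or whetstone is tipped over (distance of any of blank0, blank1, blank2, spatula, jar, whetstone, brush from where it was at the start of the episode above 0.015 m or angle between any of jar, whetstone's own z axis and vertical above 0.4 rad).
It also fails if it takes over 51 s, if anything falls off the work surface, if the arm or the gripper's body presses on something with over 40 N, if the wrist force passes 120 N, or if a joint passes its speed limit or range.

## Robot

A 6-joint arm with a two-finger parallel gripper is mounted at the origin on the work surface. World frame = base frame: x ahead of the robot, y to its left, z up, the work surface at z = 0. Lengths are in m, angles in rad, forces in N, time in s.
With the tool pointing down it reaches from about 0.225 to 0.875 m from the base axis. Payload 3.4 kg.
Tool frame: the origin (TCP) lies at the very end of the fingers, on their centre line; the grasp point (between the pads) lies 19 mm behind it; z points along the fingers, y is the direction in which the jaws open and shut (so a half turn about z gives the same grasp; the last joint's range is limited). The gripper opens to 85 mm and grips with 20 to 120 N. Pads are 22 mm wide; open, the fingers measure 114 mm over their backs; the gripper's body (76 mm by 85 mm) begins 54 mm behind the grasp point. The pads swing forward as they close: fully open they stand 13 mm farther back than shut.
Start: joints at [1.212, 0.276, 1.505, -0, 1.361, -0.121], TCP at [0.135, 0.559, 0.231] pointing down, gripper open.
Joint ranges: [-2.89, 2.89], [-0.75, 2.08], [0.22, 2.7], [-1.18, 4.32], [0.11, 2.71], [-2.7, 2.7]. Speed limits (rad/s): [2.57, 2.57, 3.14, 3.14, 3.14, 3.14].

## Interface

Orientations are given as a unit quaternion [w, x, y, z].
In Python, from rig import manip, eyes gives the robot as it stands. The module is installed in compiled form; this text tells all that it offers.
- The arm moves only by the tool servo_tool, never from a script. Its argument "deltas" is one flat list of numbers, 6 for each row, row after row: the shift along the tool's x, y, z in cm, then the turn, a rotation vector about the tool's x, y, z in degrees. A call has 1 to 20 rows; each row shifts and turns the pose as measured when the row begins, along the tool's axes as they then stand; what a row does not reach is not made up. A row lasts 1/10 s, in which the tool goes at most 50 mm and 8.59 degrees, less where a joint would pass 70% of its speed; a pose out of reach is approached as far as the arm can. A call with a gripper value outside its range is refused whole. "jaw" is the finger opening in cm, from 0 to 8.54, set as the call begins (left out, the last holds). The fingers move at their own pace and stop on an object; "grip_force" is the grip in N (left out, the last holds). Time passes only in rows, so rows that do not move let the fingers close. It gives the time, the measured TCP pose, the force and the opening at its end, in the units of the state.
- manip.get_state(): the state, without advancing time (a new reading comes with each control period).
- eyes.get_image(name): name is "side" or "top"; returns (picture, depth): 480x640x3 uint8, red, green, blue; 480x640 float32, m along the optical axis (not along the pixel's ray), 0 where there is no reading.
- eyes.get_calibration(name): a dict with "camera_matrix" (3x3 intrinsics, pixels), "rvec" (rotation vector, rad) and "tvec" (3), from world to camera coordinates, as OpenCV has them. Camera axes: x right, y down, z forward; pixel columns grow to the right and rows downward; lengths in m; the calibration is good to about 2 mm. A picture is of the moment at which its call begins. get_calibration takes no time and is no camera call.
- manip.sign_off(): hands the job in, once; it reports no verdict.
The state is a dict: "clock": time; "qpos": joint angles; "qd": joint speeds; "effort": joint torques, N m; "position": TCP position; "ee_rot": TCP orientation; "contact_force": force on the tool from outside, world axes, zero at the start; "moment": the same for the moment, N m; "width": finger opening in m.
Only numpy, scipy, OpenCV 4.12 (cv2) and the standard library are available. Lean on these libraries where they do the work, as an engineer would, in place of code of your own. Each camera call takes 0.05 s, during which the arm holds its last target.

## Working session

There is one attempt and no reset: what is moved stays moved. The work goes in short steps, Python scripts to look and compute and a tool call to move; the robot and the scene stay as the last step left them, time stands still between calls to the robot, and variables do not carry over. Pictures are saved under pics/ and viewed, and the job is handed in when it is done.

Besides the shell and the picture viewer there is one more tool, called as name(argument=value, ...), one argument or row to a line, values as JSON. servo_tool: Moves the arm, as the interface text tells. Its arguments: {"type":"object","properties":{"deltas":{"type":"array","items":{"type":"number"}},"jaw":{"type":"number"},"grip_force":{"type":"number"}},"required":["deltas"]}

```bash
mkdir -p pics; cat > h.py <<'E'
import numpy as np, cv2
from rig import manip, eyes
def grab(n,f):
    im,d=eyes.get_image(n); np.savez('pics/'+f+'.npz',im=im,d=d); cv2.imwrite('pics/'+f+'.png',im[:,:,::-1]); return im,d
def cal(n):
    c=eyes.get_calibration(n); K=np.array(c['camera_matrix'],float); R,_=cv2.Rodrigues(np.array(c['rvec'],float)); t=np.array(c['tvec'],float).ravel(); return K,R,t
def ray(n,u,v,z):
    K,R,t=cal(n); d=R.T@np.linalg.solve(K,[u,v,1.]); o=-R.T@t; s=(z-o[2])/d[2]; return o+s*d
def dep(n,d,u,v):
    K,R,t=cal(n); Z=d[int(round(v)),int(round(u))]; return R.T@(np.linalg.solve(K,[u,v,1.])*Z-t)
def proj(n,p):
    K,R,t=cal(n); q=K@(R@np.asarray(p,float)+t); return q[:2]/q[2]
def crop(f,u0,v0,u1,v1,s,o):
    im=cv2.imread('pics/'+f+'.png')[v0:v1,u0:u1]; cv2.imwrite('pics/'+o+'.png',cv2.resize(im,None,fx=s,fy=s,interpolation=cv2.INTER_CUBIC))
E
python3 - <<'E'
from h import *
grab('top','t0');grab('side','s0')
for n in('top','side'):
    K,R,t=cal(n);print(n,K.round(1).tolist(),(-R.T@t).round(3),R.round(2).tolist())
print(manip.get_state())
E
```

```text
top [[457.2, 0.0, 317.6], [0.0, 457.2, 239.4], [0.0, 0.0, 1.0]] [0.375 0.065 0.997] [[0.01, -1.0, 0.02], [-0.99, -0.01, -0.1], [0.1, -0.02, -0.99]]
side [[450.2, 0.0, 318.2], [0.0, 450.2, 244.5], [0.0, 0.0, 1.0]] [ 0.047 -0.385  0.716] [[0.7, -0.71, -0.01], [-0.51, -0.5, -0.7], [0.49, 0.49, -0.72]]
{'clock': 0.1, 'qpos': array([ 1.21198605e+00,  2.76523356e-01,  1.50599641e+00,  1.00857157e-05,
        1.36072098e+00, -1.20993956e-01]), 'qd': array([-4.90193748e-04, -2.32270630e-03, -4.51001900e-03, -5.58110335e-04,
       -5.02868322e-05,  1.34983810e-03]), 'effort': array([ 9.11814805e-04, -4.17703700e+01, -2.46401489e+01, -2.03172640e-04,
        6.06825823e-03,  8.00862438e-06]), 'position': array([0.13529006, 0.5583707 , 0.23053505]), 'ee_rot': array([-2.00589283e-04,  1.18629155e-01,  9.92938288e-01, -7.99273985e-04]), 'contact_force': array([-0.71353776,  0.94124536,  0.62626305]), 'moment': array([-0.02773097,  0.04871391,  0.01511274]), 'width': 0.08532382787779118}
```

View pics/t0.png

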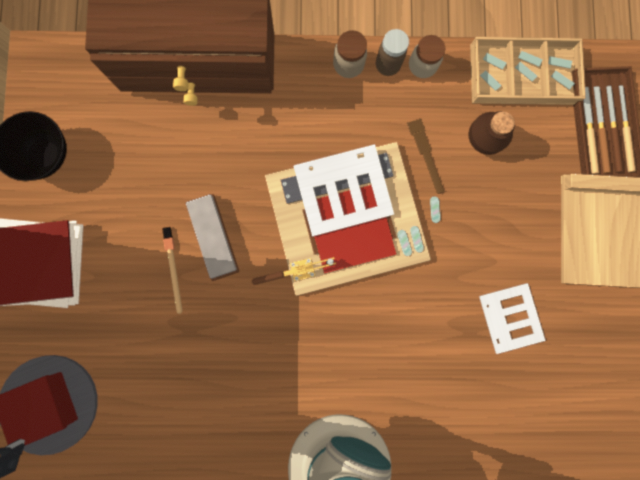

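View pics/s0.png

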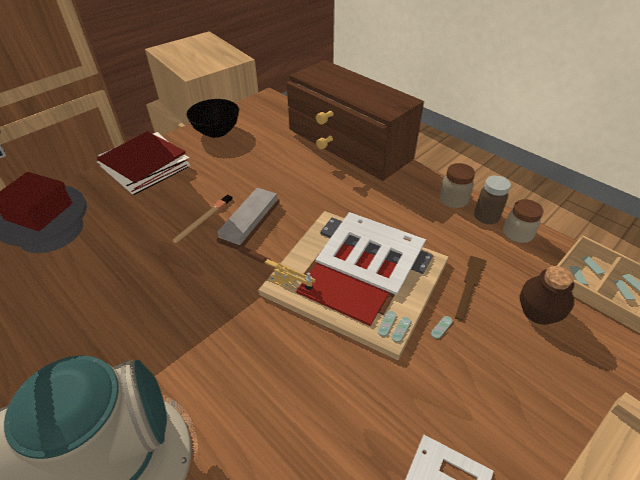

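The top view shows two plates like the template: one on the jig at about (343,190), and a smaller one loose on the bench at (512,318). The one on the jig is larger and lies over the pin bar behind the red panel, so it is the one meant. I'll confirm with enlarged crops.

```bash
python3 -c "
from h import *
crop('t0',255,130,445,300,4,'t0c');crop('s0',255,205,455,365,4,'s0c')"
```

```text
(no output)
```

View pics/t0c.png

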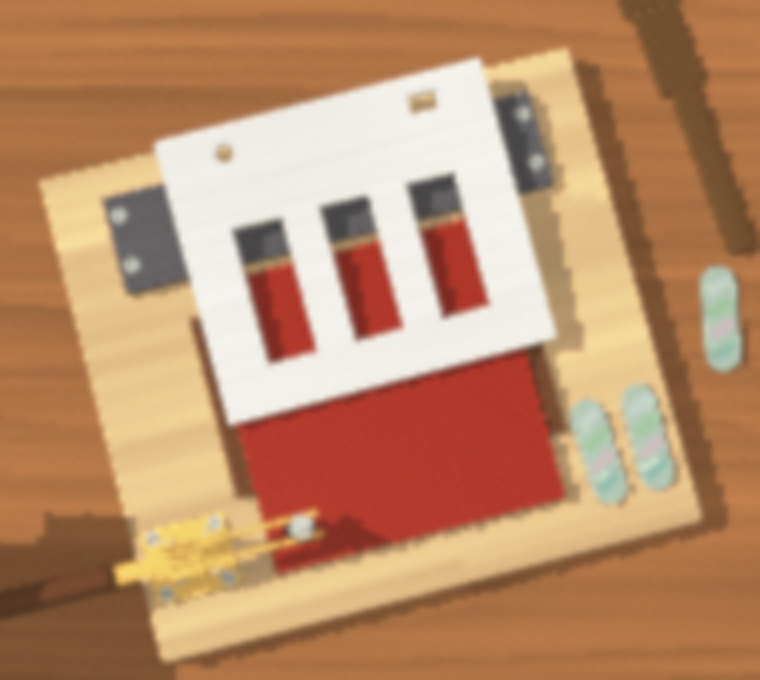

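View pics/s0c.png

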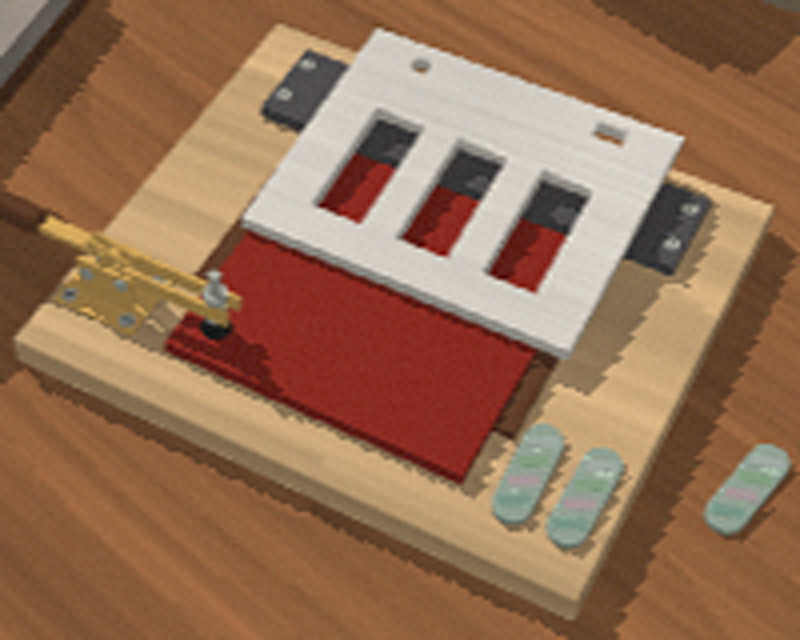

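```bash
cat > fit.py <<'E'
from h import *
from scipy.optimize import least_squares
def Rz(a): c,s=np.cos(a),np.sin(a); return np.array([[c,-s,0],[s,c,0],[0,0,1]])
def fit(n,P,uv,x0,tilt=0):
    P=np.array(P,float)/1000; uv=np.array(uv,float)
    c,s=np.cos(-tilt),np.sin(-tilt); Ry=np.array([[c,0,s],[0,1,0],[-s,0,c]])
    def f(p): 
        W=(Rz(p[2])@Ry@P.T).T+[p[0],p[1],p[3] if len(p)>3 else ZT]
        return np.ravel([proj(n,w)-q for w,q in zip(W,uv)])
    return f
def solve(n,P,uv,x0,z,tilt=0):
    global ZT; ZT=z
    r=least_squares(fit(n,P,uv,x0,tilt),x0,loss='soft_l1'); return r.x, np.abs(r.fun).reshape(-1,2)
E
cat > a.py <<'E'
from fit import *
J=[(135,150,18),(135,-150,18),(-135,-150,18),(-135,150,18),(-105,-80,26),(115,120,26),(61,120,26),(115,-120,26),(61,-120,26)]
T=[(77.5,90,8),(77.5,-90,8),(-77.5,-90,8),(-77.5,90,8)]
ju={'top':[(40,182),(568,50),(703,518),(163,662),(563,497),(104,201),(130,295),(525,92),(550,188)],
'side':[(278,25),(773,207),(575,605),(17,342),(463,480),(308,50),(263,113),(710,195),(670,272)]}
tu={'top':[(155,143),(480,60),(555,338),(230,425)],'side':[(378,30),(684,138),(568,355),(245,222)]}
off={'top':(255,130),'side':(255,205)}
for n in off:
    j,rj=solve(n,J,np.array(ju[n])/4+off[n],[.5,0,.2],0); t,rt=solve(n,T,np.array(tu[n])/4+off[n],[.5,0,.2],.0307,.06)
    rel=Rz(-j[2])@np.array([t[0]-j[0],t[1]-j[1],0])*1000
    print(n,'jig',j.round(4),'tmpl',t.round(4),'rel',rel.round(1),'dyaw',round(t[2]-j[2],4)); print(rj.round(1).tolist(),rt.round(1).tolist())
    for p in [(62.5,55),(62.5,-55)]:
        print('hole rel err',(rel[:2]+(Rz(t[2]-j[2])@[*p,0])[:2]-np.array([100,p[1]])).round(1))
E
python3 a.py
```

```text
top jig [ 0.523  -0.0155  0.2636] tmpl [ 0.5791 -0.0065  0.2677] rel [56.5 -5.9  0. ] dyaw 0.0041
[[0.2, 0.1], [0.2, 0.5], [0.0, 0.7], [0.0, 0.5], [0.8, 0.5], [0.9, 0.4], [1.1, 0.0], [0.5, 0.2], [1.0, 0.7]] [[0.0, 0.1], [0.1, 0.0], [0.1, 0.1], [0.1, 0.2]]
hole rel err [18.8 -5.7]
hole rel err [19.2 -5.7]
side jig [ 0.5218 -0.0169  0.2618] tmpl [ 0.5776 -0.0085  0.2697] rel [56.1 -6.4  0. ] dyaw 0.0079
[[0.3, 0.6], [0.9, 0.1], [0.8, 0.5], [1.7, 0.2], [0.2, 0.1], [0.5, 0.1], [1.0, 1.3], [0.3, 1.5], [1.2, 0.6]] [[0.2, 0.1], [0.2, 0.3], [0.6, 0.0], [0.9, 0.4]]
hole rel err [18.1 -5.9]
hole rel err [19.  -5.9]
```

Both cameras agree: the template on the jig has to move about -18.7 mm in jig x and +5.8 mm in jig y, with yaw nearly right. I'll push +y first with both open fingertips on the right edge, then -x on the back edge.

```bash
cat > need.py <<'E'
import sys
from h import *
from scipy.spatial.transform import Rotation as Ro
JX,JY,JA=.5225,-.0160,.263
def need(jx,jy,z,head):
    """jig mm target, z m, heading of tool y rel. to jig x axis in deg"""
    s=manip.get_state(); w=s['ee_rot']; R=Ro.from_quat([w[1],w[2],w[3],w[0]])
    c,si=np.cos(JA),np.sin(JA); tgt=np.array([JX+(c*jx-si*jy)/1e3,JY+(si*jx+c*jy)/1e3,z])
    h=JA+np.radians(head); y=np.array([np.cos(h),np.sin(h),0]); zz=np.array([0,0,-1.]); x=np.cross(y,zz)
    Rt=Ro.from_matrix(np.array([x,y,zz]).T)
    p=s['position']; d=p-[JX,JY,0]
    print('t',round(s['clock'],2),'jig pos mm',((c*d[0]+si*d[1])*1e3).round(1),((-si*d[0]+c*d[1])*1e3).round(1),'z',(p[2]*1e3).round(1),'F jig',np.round([c*s['contact_force'][0]+si*s['contact_force'][1],-si*s['contact_force'][0]+c*s['contact_force'][1],s['contact_force'][2]],1),'w',s['width'].round(4))
    print('now-tool shift cm',(R.inv().apply(tgt-p)*100).round(2),'turn deg',np.degrees((R.inv()*Rt).as_rotvec()).round(2),'shift in target axes cm',(Rt.inv().apply(tgt-p)*100).round(2))
if __name__=='__main__': need(*map(float,sys.argv[1:5]))
E
python3 need.py 50 -150 0.12 0
python3 - <<'E'
from h import *
for n,u,v in(('jar',490,132),):
    print(ray('top',u,v,.1))
E
```

```text
[ 0.68903389 -0.29973483  0.1       ]Traceback (most recent call last):
  File "need.py", line 14, in <module>
    if __name__=='__main__': need(*map(float,sys.argv[1:5]))
                             ~~~~^^^^^^^^^^^^^^^^^^^^^^^^^^^
  File "need.py", line 12, in need
    print('t',round(s['clock'],2),'jig pos mm',((c*d[0]+si*d[1])*1e3).round(1),((-si*d[0]+c*d[1])*1e3).round(1),'z',(p[2]*1e3).round(1),'F jig',np.round([c*s['contact_force'][0]+si*s['contact_force'][1],-si*s['contact_force'][0]+c*s['contact_force'][1],s['contact_force'][2]],1),'w',s['width'].round(4))
                                                                                                                                                                                                                                                                                           ^^^^^^^^^^^^^^^^
AttributeError: 'float' object has no attribute 'round'
```

```bash
sed -i "s/s\['width'\].round(4)/round(s['width'],4)/" need.py
python3 need.py 50 -150 0.12 0
```

```text
t 0.1 jig pos mm -224.6 655.3 z 230.5 F jig [-0.4  1.1  0.6] w 0.0853
now-tool shift cm [-62.75 -57.44  11.13] turn deg [-9.000e-02  4.000e-02  6.131e+01] shift in target axes cm [-80.53  27.46  11.05]
```

servo_tool(
  deltas=[0,0,0,0,0,7.7,0,0,0,0,0,7.7,0,0,0,0,0,7.7,0,0,0,0,0,7.7,0,0,0,0,0,7.7,0,0,0,0,0,7.7,0,0,0,0,0,7.7,0,0,0,0,0,7.4,-4.6,1.5,0,0,0,0,-4.6,1.5,0,0,0,0,-4.6,1.5,0,0,0,0,-4.6,1.5,0,0,0,0,-4.6,1.5,0,0,0,0,-4.6,1.5,0,0,0,0,-4.6,1.5,0,0,0,0,-4.6,1.5,0,0,0,0,-4.6,1.5,0,0,0,0,-4.6,1.5,0,0,0,0,-4.6,1.5,0,0,0,0,-4.6,1.5,0,0,0,0],
  jaw=8.5,
)

```text
clock: 2.1
position: [0.4355, 0.044, 0.2257]
ee_rot: [0.001, 0.621, 0.783, -0.006]
contact_force: [0.3, 1.9, 0.8]
width: 0.0852
```

```bash
python3 need.py 50 -150 0.08 0
```

```text
t 2.1 jig pos mm -68.4 80.5 z 225.7 F jig [0.8 1.7 0.8] w 0.0852
now-tool shift cm [-22.51  12.71  14.68] turn deg [-0.43  0.51 -1.9 ] shift in target axes cm [-23.05  11.84  14.57]
```

servo_tool(
  deltas=[-4.0,2.2,0,-0.1,0.1,-0.5,-4.0,2.2,0,-0.1,0.1,-0.5,-4.0,2.2,0,-0.1,0.1,-0.5,-4.0,2.2,0,-0.1,0.1,-0.5,-4.0,2.1,0,0,0,0,-4.0,2.1,0,0,0,0,0,0,3,0,0,0,0,0,4,0,0,0,0,0,4,0,0,0,0,0,0,0,0,0],
)

```text
clock: 3.1
position: [0.6293, -0.1763, 0.1084]
ee_rot: [0.001, 0.612, 0.791, -0.001]
contact_force: [-1.5, 0.4, -0.9]
width: 0.0849
```

```bash
python3 need.py 50 -150 0.08 0
```

```text
t 3.1 jig pos mm 61.5 -182.6 z 108.4 F jig [-1.3  0.8 -0.9] w 0.0849
now-tool shift cm [ 3.25 -1.17  2.83] turn deg [-0.03  0.14 -0.52] shift in target axes cm [ 3.26 -1.15  2.84]
```

servo_tool(
  deltas=[1.6,-0.6,1.4,0,0,-0.3,1.6,-0.6,1.4,0,0,-0.2,0,0,0,0,0,0,0,0,0,0,0,0],
)

```text
clock: 3.5
position: [0.6118, -0.1492, 0.0836]
ee_rot: [0.003, 0.608, 0.794, -0.0]
contact_force: [0.2, 1.1, 0.6]
width: 0.0851
```

```bash
python3 need.py 50 -150 0.06 0; python3 -c "
from h import *
grab('side','s1');grab('top','t1');crop('s1',300,150,500,350,3,'s1c');crop('t1',320,100,480,260,3,'t1c')"
```

```text
t 3.5 jig pos mm 51.6 -151.9 z 83.6 F jig [0.5 1.1 0.6] w 0.0851
now-tool shift cm [ 0.2  -0.17  2.36] turn deg [ 0.18  0.32 -0.01] shift in target axes cm [ 0.19 -0.16  2.36]
```

View pics/s1c.png

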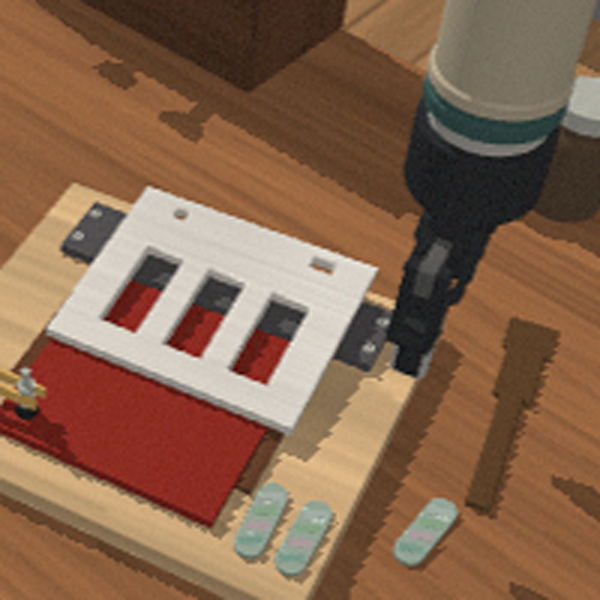

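View pics/t1c.png

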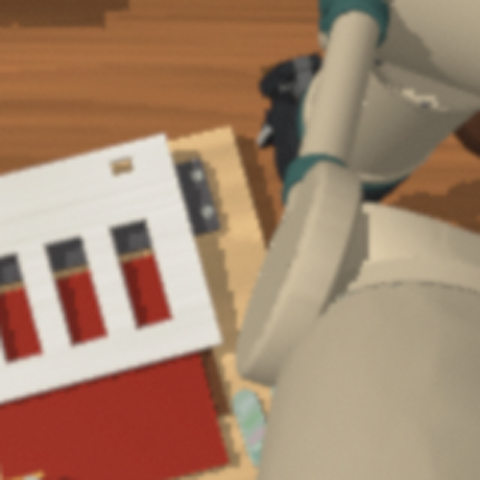

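```bash
python3 - <<'E'
from h import *
d=np.load('pics/s1.npz')['d']
JX,JY,JA=.5225,-.0160,.263
c,s=np.cos(JA),np.sin(JA)
for v in range(258,280,2):
  o=[]
  for u in range(430,446,3):
    p=dep('side',d,u,v)-[JX,JY,0]; o.append(tuple((np.array([c*p[0]+s*p[1],-s*p[0]+c*p[1],p[2]])*1000).round().astype(int).tolist()))
  print(v,o)
E
```

```text
258 [(-21, -140, 157), (-15, -144, 152), (-13, -148, 153), (-8, -152, 151), (-19, -159, 164), (-17, -163, 165)]
260 [(-23, -141, 154), (-20, -146, 154), (-18, -150, 154), (-16, -154, 154), (-19, -160, 160), (-11, -163, 154)]
262 [(-21, -142, 148), (-22, -147, 151), (-21, -151, 153), (-20, -156, 154), (-21, -161, 157), (-4, -163, 143)]
264 [(95, -123, 18), (-22, -147, 146), (-24, -152, 151), (-20, -157, 149), (-21, -162, 154), (114, -149, 14)]
266 [(89, -125, 20), (-4, -146, 123), (-21, -153, 143), (-22, -158, 147), (-21, -163, 149), (121, -150, 1)]
268 [(84, -127, 18), (-6, -147, 119), (-5, -151, 121), (-4, -156, 123), (-20, -163, 142), (116, -151, 1)]
270 [(2, -141, 103), (-3, -147, 112), (-5, -152, 117), (-4, -157, 119), (3, -161, 113), (114, -153, -3)]
272 [(75, -130, 17), (-5, -148, 109), (-2, -153, 108), (-4, -158, 114), (4, -162, 108), (107, -155, -1)]
274 [(70, -132, 18), (72, -137, 19), (-2, -154, 103), (-2, -159, 106), (98, -151, 0), (99, -157, 1)]
276 [(65, -134, 17), (69, -139, 16), (72, -144, 16), (75, -149, 16), (92, -153, 1), (96, -158, -1)]
278 [(59, -136, 18), (62, -141, 19), (66, -146, 17), (87, -149, -3), (87, -155, 0), (93, -160, -3)]
```

The fingertips show at about (437,274) in the side view. Depth puts the open tips 13-17 mm above the TCP, with a half-width of 11 mm. I'll go down to TCP z of about 17 mm and move in towards the right edge.

servo_tool(
  deltas=[0,0.5,2.2,0.1,0.2,0,0,0.4,2.2,0.1,0.1,0,0,0,1.2,0,0,0,0,0,0.5,0,0,0,1.0,0,0,0,0,0,1.0,0,0,0,0,0,1.0,0,0,0,0,0,0,0,0,0,0,0],
)

```text
clock: 4.4
position: [0.6201, -0.1204, 0.0298]
ee_rot: [0.008, 0.609, 0.793, 0.002]
contact_force: [0.5, -0.5, 0.1]
width: 0.0854
```

```bash
python3 need.py 60 -110 0.016 0
```

```text
t 4.4 jig pos mm 67.1 -126.2 z 29.8 F jig [ 0.4 -0.6  0.1] w 0.0854
now-tool shift cm [ 1.63 -0.74  1.35] turn deg [ 0.8   0.6  -0.15] shift in target axes cm [ 1.62 -0.71  1.38]
```

servo_tool(
  deltas=[0,-0.7,0.5,0.8,0.6,0,0,0,0.5,0,0,0,0.4,0,0.3,0,0,0,0.4,0,0,0,0,0,0,0,0,0,0,0,0,0,0,0,0,0],
)

```text
clock: 5.0
position: [0.611, -0.1139, 0.0165]
ee_rot: [0.0, 0.609, 0.793, -0.0]
contact_force: [0.2, 0.3, 0.0]
width: 0.0853
```

```bash
python3 need.py 60 -110 0.016 0;  python3 -c "
from h import *
grab('side','s2');crop('s2',360,180,480,300,5,'s2c')"
```

```text
t 5.0 jig pos mm 60.0 -117.6 z 16.5 F jig [0.3 0.3 0. ] w 0.0853
now-tool shift cm [ 0.76 -0.    0.05] turn deg [ 0.    0.03 -0.1 ] shift in target axes cm [ 0.76 -0.    0.05]
```

View pics/s2c.png

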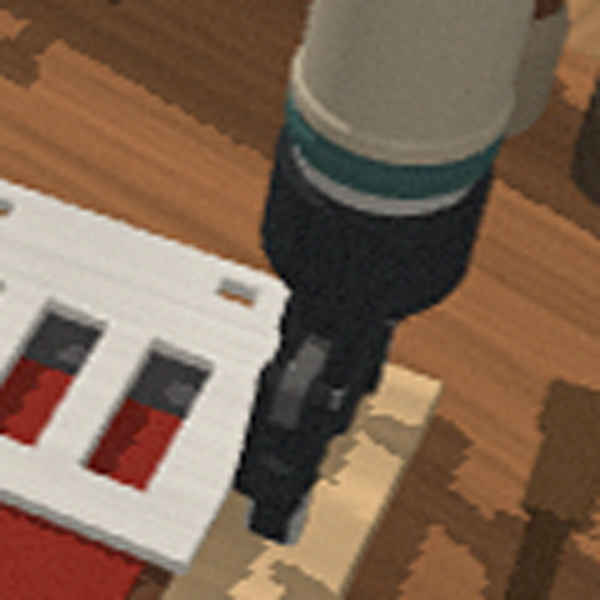

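The front fingertip, at about (414,287) in the full image, is low beside the template's right edge, with a gap left and no contact. I'll advance gently.

servo_tool(
  deltas=[0.4,0,0,0,0,0,0.3,0,0,0,0,0,0,0,0,0,0,0,0,0,0,0,0,0],
)

```text
clock: 5.45
position: [0.6094, -0.1068, 0.0168]
ee_rot: [0.001, 0.609, 0.793, 0.0]
contact_force: [-0.1, -0.4, 0.2]
width: 0.0849
```

```bash
python3 need.py 60 -101 0.0165 0
```

```text
t 5.45 jig pos mm 60.3 -110.2 z 16.8 F jig [-0.2 -0.4  0.2] w 0.0849
now-tool shift cm [ 0.92 -0.03  0.03] turn deg [ 0.04  0.04 -0.11] shift in target axes cm [ 0.92 -0.03  0.03]
```

servo_tool(
  deltas=[0.2,0,0,0,0,0,0,0,0,0,0,0],
)

```text
clock: 5.65
position: [0.609, -0.1047, 0.0169]
ee_rot: [0.001, 0.609, 0.793, 0.0]
contact_force: [-0.7, -0.5, 0.3]
width: 0.0849
```

```bash
python3 need.py 60 -101 0.0165 0
```

```text
t 5.65 jig pos mm 60.4 -108.1 z 16.9 F jig [-0.8 -0.3  0.3] w 0.0849
now-tool shift cm [ 0.71 -0.04  0.04] turn deg [ 0.05  0.05 -0.11] shift in target axes cm [ 0.71 -0.04  0.04]
```

servo_tool(
  deltas=[0.2,0,0,0,0,0,0,0,0,0,0,0],
)

```text
clock: 5.85
position: [0.6085, -0.1028, 0.017]
ee_rot: [0.001, 0.609, 0.793, 0.0]
contact_force: [-0.8, 0.3, -0.6]
width: 0.0846
```

```bash
python3 need.py 60 -101 0.0165 0
```

```text
t 5.85 jig pos mm 60.5 -106.2 z 17.0 F jig [-0.7  0.5 -0.6] w 0.0846
now-tool shift cm [ 0.52 -0.05  0.05] turn deg [ 0.06  0.07 -0.11] shift in target axes cm [ 0.52 -0.05  0.05]
```

servo_tool(
  deltas=[0.15,0,0.05,0,0,0,0.2,0,0,0,0,0,0,0,0,0,0,0,0,0,0,0,0,0],
)

```text
clock: 6.25
position: [0.6082, -0.101, 0.017]
ee_rot: [0.002, 0.608, 0.794, -0.001]
contact_force: [0.4, -1.6, -0.4]
width: 0.0848
```

```bash
python3 need.py 60 -101 0.0165 0;  python3 -c "
from h import *
grab('side','s3');grab('top','t3');crop('s3',300,200,460,320,5,'s3c');crop('t3',265,130,425,250,5,'t3c')"
```

```text
t 6.25 jig pos mm 60.7 -104.4 z 17.0 F jig [ 0.  -1.6 -0.4] w 0.0848
now-tool shift cm [ 0.34 -0.07  0.05] turn deg [ 0.1   0.27 -0.03] shift in target axes cm [ 0.34 -0.07  0.05]
```

View pics/s3c.png

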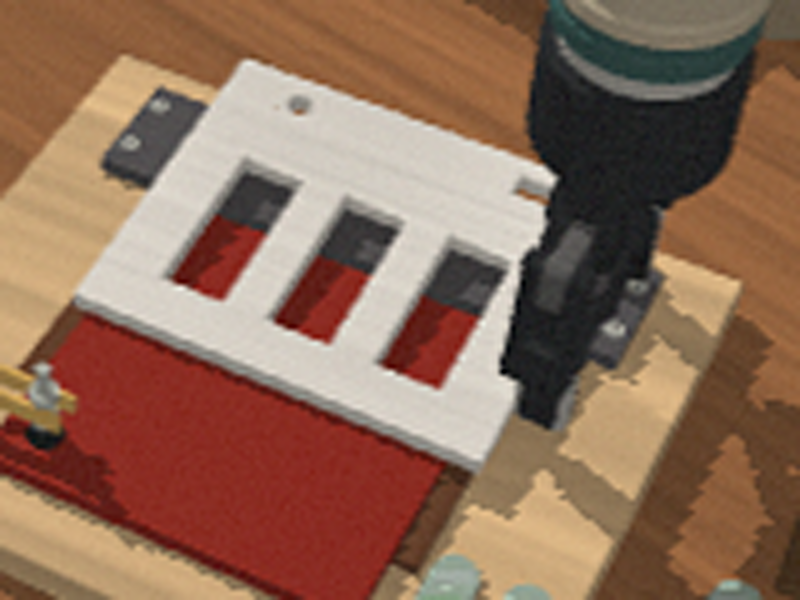

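View pics/t3c.png

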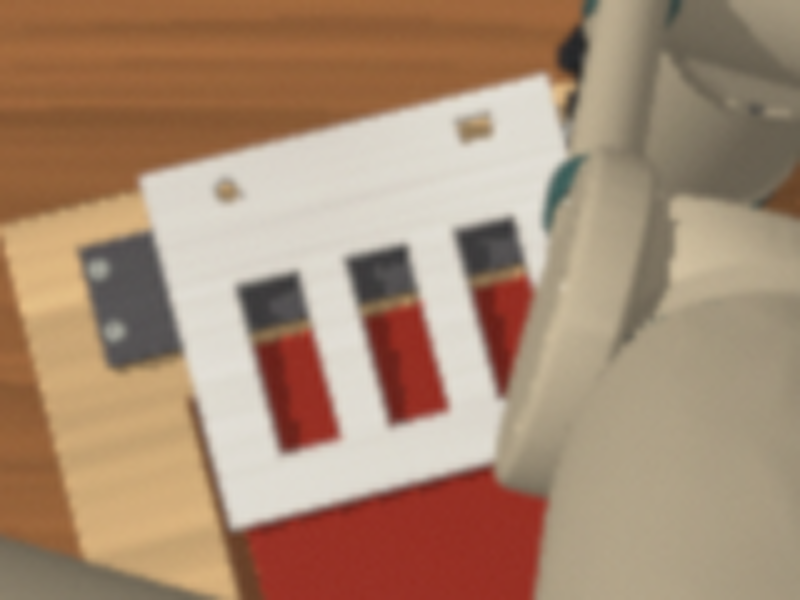

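The top view has the back-left corner at (293.4,165.6) and the front-left at (311.4,236), about 0.5-1 px left of the start. So contact is made and the plate is sliding; I'll go on.

servo_tool(
  deltas=[0.2,0,0.05,0,0.2,0,0.2,0,0,0,0,0,0.1,0,0,0,0,0,0,0,0,0,0,0],
)

```text
clock: 6.75
position: [0.6079, -0.0978, 0.0171]
ee_rot: [0.003, 0.608, 0.794, -0.0]
contact_force: [0.1, -2.7, 1.0]
width: 0.0849
```

```bash
python3 need.py 60 -101 0.0165 0;  python3 -c "
from h import *
grab('side','s4');grab('top','t4');crop('s4',300,200,460,320,5,'s4c');crop('t4',265,130,425,250,5,'t4c')"
```

```text
t 6.75 jig pos mm 61.2 -101.2 z 17.1 F jig [-0.6 -2.6  1. ] w 0.0849
now-tool shift cm [ 0.02 -0.12  0.06] turn deg [0.18 0.28 0.03] shift in target axes cm [ 0.02 -0.12  0.06]
```

View pics/s4c.png

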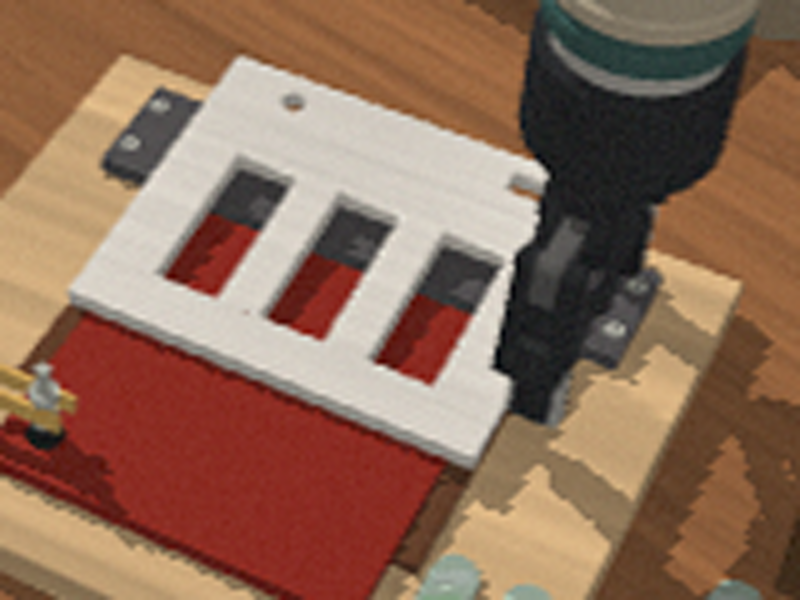

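View pics/t4c.png

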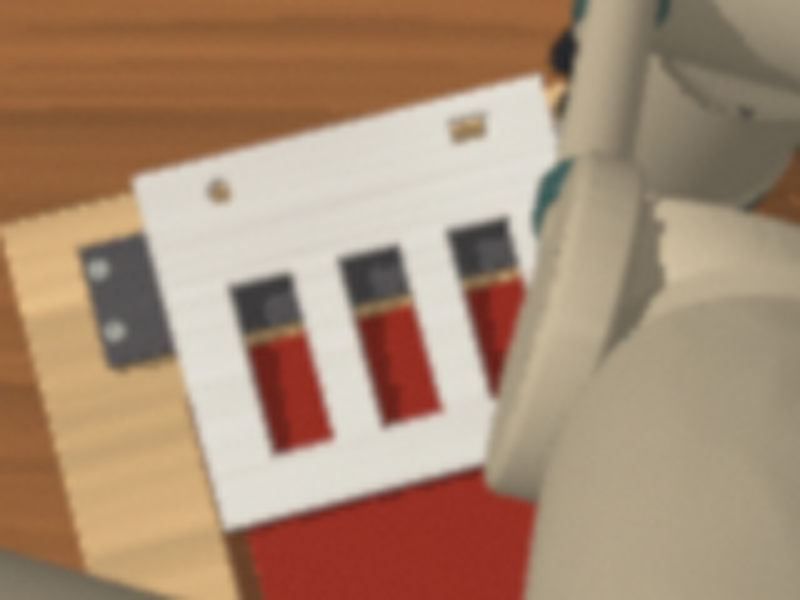

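```bash
cat > m.py <<'E'
from fit import *
JF={'top':[.5230,-.0155,.2636],'side':[.5218,-.0169,.2618]}
TP={'BL':(77.5,90,8),'BR':(77.5,-90,8),'FR':(-77.5,-90,8),'FL':(-77.5,90,8)}
def meas(n,off,sc,pts,tilt=.06,z=.0307):
    j=np.array(JF[n]); t,r=solve(n,[TP[k] for k in pts],np.array(list(pts.values()))/sc+off,[.56,0,.26],z,tilt)
    rel=Rz(-j[2])@np.array([t[0]-j[0],t[1]-j[1],0])*1000
    print(n,'rel',(rel[:2]-[37.5,0]).round(1),'dyaw',round(t[2]-j[2],4),'res',r.max().round(2),'holes',[(rel[:2]+(Rz(t[2]-j[2])@[*p,0])[:2]-np.array([100,p[1]])).round(1).tolist() for p in [(62.5,55),(62.5,-55)]])
def ecc(a,b,n,poly,motion=cv2.MOTION_EUCLIDEAN):
    A=cv2.cvtColor(np.load(f'pics/{a}.npz')['im'],cv2.COLOR_RGB2GRAY);B=cv2.cvtColor(np.load(f'pics/{b}.npz')['im'],cv2.COLOR_RGB2GRAY)
    m=np.zeros_like(A); cv2.fillPoly(m,[np.array(poly,np.int32)],255)
    W=np.eye(2,3,dtype=np.float32); cc,W=cv2.findTransformECC(A,B,W,motion,(3,200,1e-6),m,3)
    return cc,W
E
python3 - <<'E'
from m import *
meas('top',(265,130),5,{'BL':(135,177),'BR':(540,76),'FL':(224,530)})
meas('side',(300,200),5,{'BL':(238,57),'FR':(475,458),'FL':(72,292)})
# ECC mask around left part of plate incl. round hole in top
poly=[(300,164),(345,152),(352,215),(316,225)]
cc,W=ecc('t0','t4','top',poly); print(cc,W)
c=np.array([330,190,1]); print(W@c-c[:2])
a=ray('top',330,190,.04);b=ray('top',*(W@c),.04); JA=.263; d=(b-a)*1000; print('jig shift',np.cos(JA)*d[0]+np.sin(JA)*d[1],-np.sin(JA)*d[0]+np.cos(JA)*d[1],'rot',np.arctan2(W[1,0],W[0,0]))
E
```

```text
top rel [20.2 -1.4] dyaw -0.004 res 0.21 holes [[20.4, -1.7], [19.9, -1.7]]
side rel [21. -1.] dyaw 0.0066 res 0.7 holes [[20.6, -0.5], [21.3, -0.5]]
0.9980967324366244 [[ 0.9999916  -0.00410033 -1.6333721 ]
 [ 0.00410033  0.9999916  -1.2292595 ]]
[-2.41520882  0.12225373]
jig shift 1.0331767461120693 5.049294191329274 rot 0.004100345
```

The plate has moved +5.0 mm in y, by ECC against the first picture, and about 0.9 mm remains. One more small push, then I'll back off.

servo_tool(
  deltas=[0.1,-0.05,0.05,0.1,0.2,0,0,0,0,0,0,0],
)

```text
clock: 7.05
position: [0.6078, -0.0974, 0.017]
ee_rot: [0.002, 0.608, 0.794, 0.0]
contact_force: [-1.1, -2.0, 0.9]
width: 0.0849
```

```bash
cat > e.py <<'E'
import sys
from m import *
poly=[(300,164),(345,152),(352,215),(316,225)]
cc,W=ecc('t0',sys.argv[1],'top',poly)
c=np.array([330,190,1]);a=ray('top',330,190,.04);b=ray('top',*(W@c),.04); JA=.263; d=(b-a)*1000; print(cc,'jig shift',np.cos(JA)*d[0]+np.sin(JA)*d[1],-np.sin(JA)*d[0]+np.cos(JA)*d[1],'rot',np.arctan2(W[1,0],W[0,0]))
E
python3 need.py 60 -100 0.0165 0;  python3 -c "
from h import *
grab('top','t5')"; python3 e.py t5
```

```text
t 7.05 jig pos mm 61.2 -100.8 z 17.0 F jig [-1.6 -1.6  0.9] w 0.0849
now-tool shift cm [ 0.08 -0.12  0.05] turn deg [0.13 0.13 0.04] shift in target axes cm [ 0.08 -0.12  0.05]
0.9984675550857766 jig shift 1.0275131539867015 5.407291340511908 rot 0.0029303816
```

servo_tool(
  deltas=[0.12,0,0,0,0,0,0,0,0,0,0,0,-1.5,0,0,0,0,0,-2,0,0,0,0,0,-2,0,0,0,0,0,0,0,-4,0,0,0,0,0,-4,0,0,0,0,0,-4,0,0,0,0,0,0,0,0,0],
)

```text
clock: 8.0
position: [0.6222, -0.1577, 0.1367]
ee_rot: [-0.004, 0.611, 0.792, 0.001]
contact_force: [0.8, 0.1, 0.5]
width: 0.0851
```

```bash
python3 need.py 180 0 0.13 90
```

```text
t 8.0 jig pos mm 59.4 -162.8 z 136.7 F jig [ 0.8 -0.1  0.5] w 0.0851
now-tool shift cm [16.35 11.96  0.75] turn deg [  0.17  -0.47 -90.35] shift in target axes cm [-12.06  16.28   0.67]
```

servo_tool(
  deltas=[0,0,0,0,0,-8.3,0,0,0,0,0,-8.3,0,0,0,0,0,-8.3,0,0,0,0,0,-8.3,0,0,0,0,0,-8.3,0,0,0,0,0,-8.3,0,0,0,0,0,-8.3,0,0,0,0,0,-8.3,0,0,0,0,0,-8.3,0,0,0,0,0,-8.3,0,0,0,0,0,-7,-4,0,0,0,0,0,-4,0,0,0,0,0,-4,0,0,0,0,0,0,4,0,0,0,0,0,4,0,0,0,0,0,4,0,0,0,0,0,3,0,0,0,0,0,0,0,0,0,0],
)

```text
clock: 9.9
position: [0.6928, 0.0003, 0.1146]
ee_rot: [-0.014, -0.147, 0.989, 0.012]
contact_force: [0.5, -0.7, -1.1]
width: 0.0848
```

```bash
python3 need.py 170 0 0.06 90; python3 -c "
from h import *
grab('top','t6');grab('side','s6');crop('t6',255,130,445,300,4,'t6c');crop('s6',255,205,455,365,4,'s6c')";python3 e.py t6
```

```text
t 9.9 jig pos mm 168.7 -28.5 z 114.6 F jig [ 0.3 -0.8 -1.1] w 0.0848
now-tool shift cm [-0.35  2.69  5.53] turn deg [ 1.6  -1.4   1.88] shift in target axes cm [-0.13  2.85  5.46]Traceback (most recent call last):
  File "e.py", line 4, in <module>
    cc,W=ecc('t0',sys.argv[1],'top',poly)
         ~~~^^^^^^^^^^^^^^^^^^^^^^^^^^^^^
  File "m.py", line 11, in ecc
    W=np.eye(2,3,dtype=np.float32); cc,W=cv2.findTransformECC(A,B,W,motion,(3,200,1e-6),m,3)
                                         ~~~~~~~~~~~~~~~~~~~~^^^^^^^^^^^^^^^^^^^^^^^^^^^^^^^
cv2.error: OpenCV(4.12.0) /io/opencv/modules/video/src/ecc.cpp:589: error: (-7:Iterations do not converge) The algorithm stopped before its convergence. The correlation is going to be minimized. Images may be uncorrelated or non-overlapped in function 'findTransformECC'
```

View pics/t6c.png

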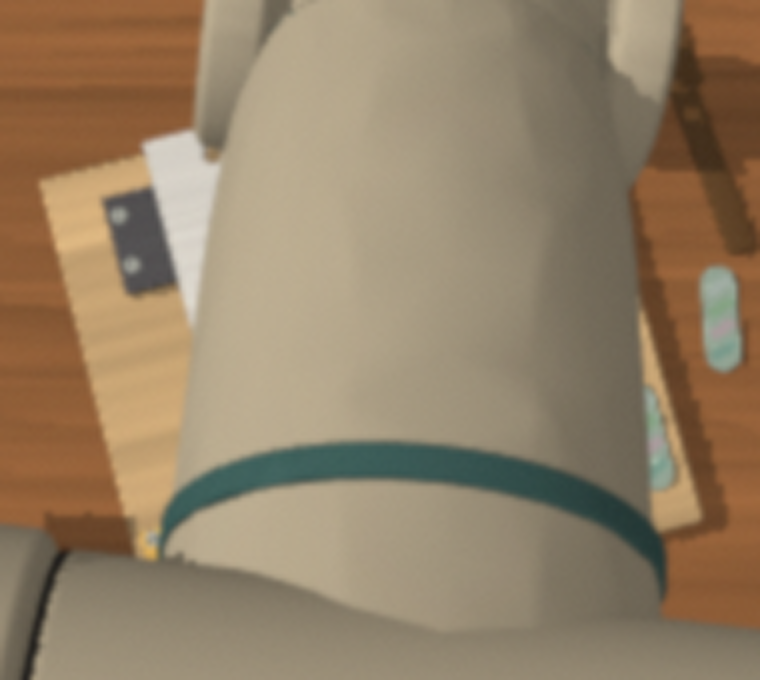

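View pics/s6c.png

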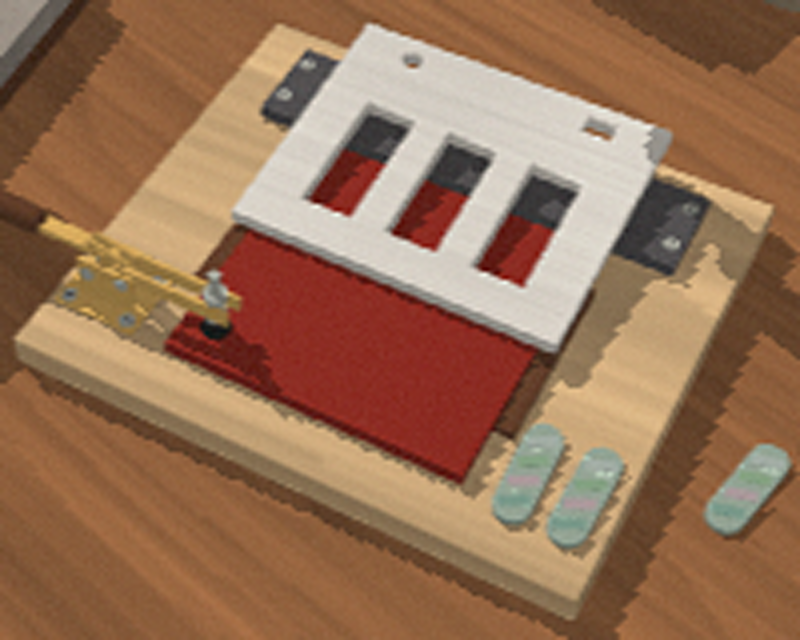

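The top view is hidden by the arm. In the side view the template is fully visible, with corners in crop pixels BL (367,24), FL (234,214) and FR (555,350).

```bash
cat > es.py <<'E'
import sys
from m import *
poly=np.array([(372,70),(620,150),(560,300),(300,205)])/4+[255,205]
def run(b,z=.04):
    cc,W=ecc('s0',b,'side',poly)
    JA=.263; o=[]
    for q in ([(412-0)/4+255+2,64/4+205],[372.,262.]):
        c=np.array([*q,1]);a=ray('side',*c[:2],z);e=ray('side',*(W@c),z); d=(e-a)*1000; o.append((np.cos(JA)*d[0]+np.sin(JA)*d[1],-np.sin(JA)*d[0]+np.cos(JA)*d[1]))
    print(round(cc,4),'jig shift at round hole / middle',np.round(o,1).tolist(),'imgrot',np.arctan2(W[1,0],W[0,0]))
run(sys.argv[1])
E
python3 es.py s4; python3 es.py s6
python3 -c "
from m import *
meas('side',(255,205),4,{'BL':(367,24),'FL':(234,214),'FR':(555,350)})"
```

```text
0.9574 jig shift at round hole / middle [[-0.2, 7.0], [1.0, 5.2]] imgrot -0.019039003
0.998 jig shift at round hole / middle [[2.2, 7.0], [1.4, 6.3]] imgrot 0.0037926591
side rel [19.1  0.4] dyaw 0.0011 res 0.88 holes [[19.1, 0.5], [19.2, 0.5]]
```

Lateral error is now about +0.4 mm in y, inside the clearance. About 19.5 mm in -x remains. Next I level the tool, centre it and go down behind the back edge.

servo_tool(
  deltas=[0,0,0,0.8,-0.7,0.9,0,0,0,0.8,-0.7,0.9,0,1.4,1.5,0,0,0,0,1.2,2,0,0,0,0,0,2,0,0,0,0,0,0,0,0,0],
)

```text
clock: 10.6
position: [0.6907, 0.0126, 0.0583]
ee_rot: [0.005, -0.123, 0.992, -0.005]
contact_force: [0.6, -0.1, -0.5]
width: 0.0849
```

```bash
python3 need.py 165 0 0.013 90
```

```text
t 10.6 jig pos mm 169.9 -16.1 z 58.3 F jig [ 0.5 -0.3 -0.5] w 0.0849
now-tool shift cm [0.55 1.65 4.51] turn deg [-0.63  0.46 -0.88] shift in target axes cm [0.49 1.61 4.53]
```

servo_tool(
  deltas=[0,0.9,1,-0.6,0.4,-0.9,0,0.8,1,0,0,0,0,0,1.2,0,0,0,0,0,0.8,0,0,0,0,0,0,0,0,0],
)

```text
clock: 11.1
position: [0.6883, 0.0284, 0.0174]
ee_rot: [0.003, -0.13, 0.991, -0.001]
contact_force: [-0.0, 0.5, -0.2]
width: 0.0848
```

```bash
python3 need.py 165 0 0.013 90
```

```text
t 11.1 jig pos mm 171.6 -0.3 z 17.4 F jig [ 0.1  0.5 -0.2] w 0.0848
now-tool shift cm [0.66 0.03 0.44] turn deg [-0.1   0.28 -0.08] shift in target axes cm [0.66 0.03 0.44]
```

servo_tool(
  deltas=[0.5,0,0.3,0,0.2,0,0.6,0,0,0,0,0,0.6,0,0,0,0,0,0.4,0,0,0,0,0,0,0,0,0,0,0],
)

```text
clock: 11.6
position: [0.6666, 0.022, 0.015]
ee_rot: [0.001, -0.13, 0.991, -0.001]
contact_force: [-0.3, -0.0, 0.7]
width: 0.0851
```

```bash
python3 need.py 146 0.4 0.014 90;  python3 -c "
from h import *
grab('side','s7');crop('s7',300,180,460,300,5,'s7c')"; python3 es.py s7
```

```text
t 11.6 jig pos mm 149.0 -0.8 z 15.0 F jig [-0.3  0.1  0.7] w 0.0851
now-tool shift cm [0.3  0.12 0.1 ] turn deg [-0.14  0.12 -0.1 ] shift in target axes cm [0.3  0.12 0.1 ]
0.9782 jig shift at round hole / middle [[1.9, 6.6], [0.7, 6.4]] imgrot 0.01084965
```

View pics/s7c.png

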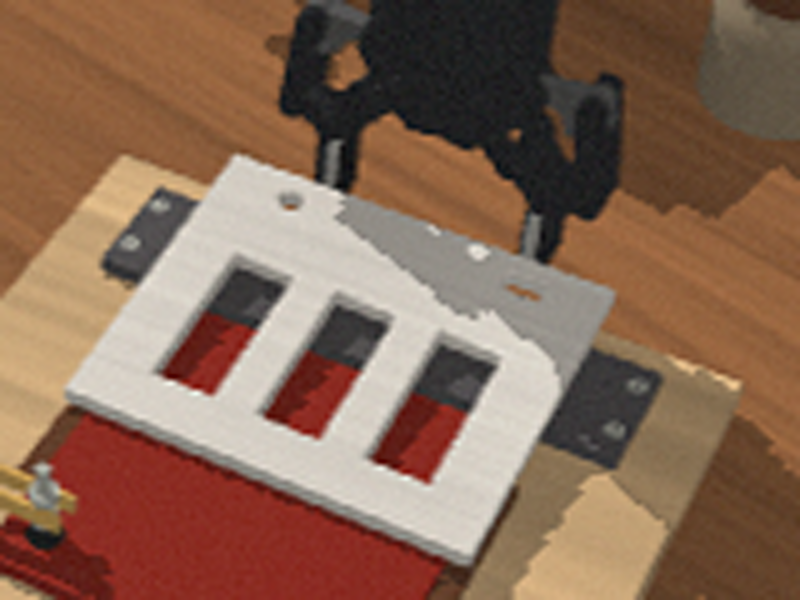

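Both fingers stand just behind the back edge, at crop (335,185) and (538,250), lying symmetrically about its middle. I'll push in -x with small steps.

servo_tool(
  deltas=[0.3,0.1,0,0,0,0,0.3,0,0,0,0,0,0.3,0,0,0,0,0,0.3,0,0,0,0,0,0.2,0,0,0,0,0,0,0,0,0,0,0],
)

```text
clock: 12.25
position: [0.6553, 0.0194, 0.0158]
ee_rot: [0.005, -0.13, 0.991, -0.001]
contact_force: [1.2, 0.0, -0.5]
width: 0.0854
```

```bash
python3 need.py 131 0.4 0.014 90;  python3 -c "
from h import *
grab('side','s8');crop('s8',300,180,460,300,5,'s8c')"
```

```text
t 12.25 jig pos mm 137.4 -0.3 z 15.8 F jig [ 1.2 -0.3 -0.5] w 0.0854
now-tool shift cm [0.65 0.07 0.17] turn deg [-0.23  0.53 -0.11] shift in target axes cm [0.64 0.07 0.18]
```

View pics/s8c.png

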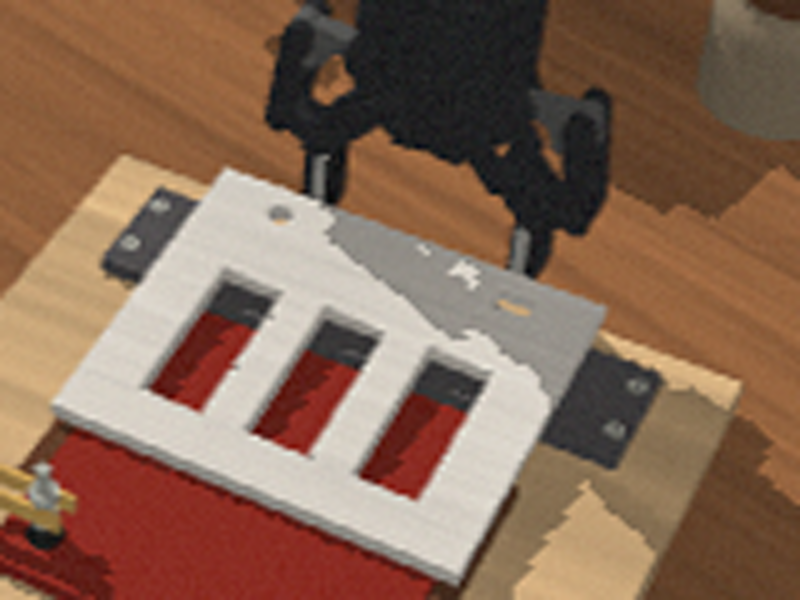

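servo_tool(
  deltas=[0.3,0.05,0.1,-0.2,0.5,0,0.3,0,0,0,0,0,0.2,0,0,0,0,0,0,0,0,0,0,0],
)

```text
clock: 12.7
position: [0.6483, 0.0178, 0.0152]
ee_rot: [0.001, -0.13, 0.991, -0.0]
contact_force: [1.6, -0.0, -1.0]
width: 0.085
```

```bash
python3 need.py 126 0.4 0.014 90;  python3 -c "
from m import *
meas('side',(300,180),5,{'BL':(226,168),'BR':(605,308),'FL':(57,406),'FR':(460,575)})
grab('side','s9');crop('s9',300,180,460,300,5,'s9c')"
```

```text
t 12.7 jig pos mm 130.2 -0.1 z 15.2 F jig [ 1.5 -0.4 -1. ] w 0.085
now-tool shift cm [0.42 0.05 0.12] turn deg [-0.06  0.14 -0.1 ] shift in target axes cm [0.42 0.05 0.12]
side rel [10.5  0.8] dyaw 0.0022 res 1.06 holes [[10.4, 0.9], [10.7, 0.9]]
```

View pics/s9c.png

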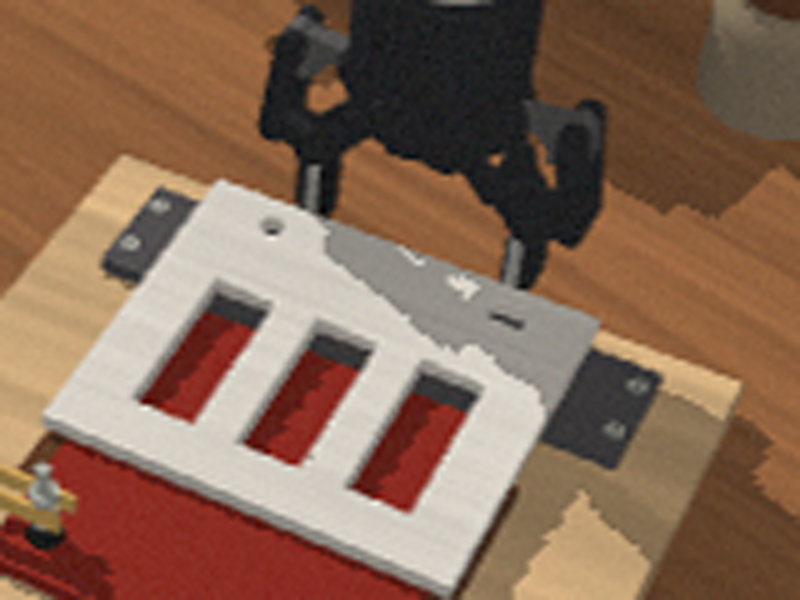

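servo_tool(
  deltas=[0.2,0.04,0.1,0,0.1,0,0.12,0,0,0,0,0,0,0,0,0,0,0,0,0,0,0,0,0],
)

```text
clock: 13.15
position: [0.6447, 0.0173, 0.014]
ee_rot: [0.0, -0.13, 0.991, -0.0]
contact_force: [1.4, 0.3, -0.0]
width: 0.0853
```

```bash
python3 need.py 126 0.4 0.014 90;  python3 -c "
from m import *
grab('side','s10');crop('s10',300,180,460,300,5,'s10c')"
```

```text
t 13.15 jig pos mm 126.7 0.3 z 14.0 F jig [ 1.4 -0.  -0. ] w 0.0853
now-tool shift cm [0.07 0.01 0.  ] turn deg [-0.05  0.02 -0.12] shift in target axes cm [0.07 0.01 0.  ]
```

View pics/s10c.png

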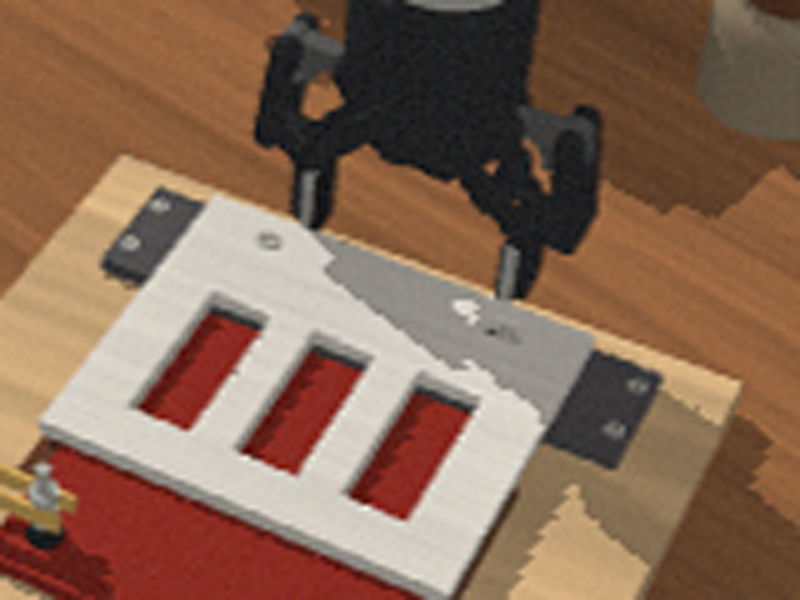

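The pins now show in both holes, at crop (270,240) and (500,330), and the plate appears to have dropped. I'll check flatness by depth.

```bash
cat > pl.py <<'E'
import sys
from m import *
n,f=sys.argv[1:3]; z=np.load(f'pics/{f}.npz'); d=z['d']; im=z['im'].astype(int)
JX,JY,JA=.5225,-.0160,.263; K,R,t=cal(n)
v,u=np.mgrid[0:480,0:640]; P=(np.linalg.solve(K,np.stack([u.ravel(),v.ravel(),np.ones(u.size)]))*d.ravel()).T
W=(P-t)@R-[JX,JY,0]; c,s=np.cos(JA),np.sin(JA); x=c*W[:,0]+s*W[:,1]; y=-s*W[:,0]+c*W[:,1]; I=im.reshape(-1,3)
grey=(I.max(1)-I.min(1)<30)&(I.min(1)>120)
m=(abs(y)<.082)&(x>-.034)&(x<.107)&grey&(W[:,2]>.02)&(W[:,2]<.06)
A=np.c_[x[m],y[m],np.ones(m.sum())]; k,*_=np.linalg.lstsq(A,W[m,2],rcond=None)
r=W[m,2]-A@k; g=abs(r)<.004; k,*_=np.linalg.lstsq(A[g],W[m,2][g],rcond=None)
print(n,f,'n',m.sum(),'slope x,y',k[:2].round(4),'top z at jig (37,0),(100,55),(100,-55) mm',[round(float(np.dot(k,[a,b,1])*1e3),1) for a,b in((.037,0),(.1,.055),(.1,-.055))])
E
python3 pl.py side s0; python3 pl.py side s9;python3 pl.py side s10
```

```text
side s0 n 2842 slope x,y [0.0577 0.0014] top z at jig (37,0),(100,55),(100,-55) mm [36.7, 40.4, 40.3]
side s9 n 3075 slope x,y [0.0441 0.001 ] top z at jig (37,0),(100,55),(100,-55) mm [36.8, 39.7, 39.6]
side s10 n 2960 slope x,y [-0.0003  0.0004] top z at jig (37,0),(100,55),(100,-55) mm [33.6, 33.6, 33.6]
```

It lies flat: slope about 0, top at 33.6 mm against 34 expected. I'll back straight off, then go up and clear.

servo_tool(
  deltas=[-0.5,0,0,0,0,0,-1,0,0,0,0,0,-1,0,0,0,0,0,-1,0,0,0,0,0,0,0,-3,0,0,0,0,0,-4,0,0,0,0,0,-4,0,0,0,0,0,-4,0,0,0,0,0,-4,0,0,0,0,3,-2,0,0,0,0,4.5,0,0,0,0,0,4.5,0,0,0,0,0,4.5,0,0,0,0,0,4.5,0,0,0,0,0,4.5,0,0,0,0,0,4.5,0,0,0,0,0,4.5,0,0,0,0,0,4.5,0,0,0,0,0,0,0,0,0,0,0,0,0,0,0,0],
)

```text
clock: 15.2
position: [0.5875, 0.4239, 0.2316]
ee_rot: [0.0, -0.13, 0.992, 0.0]
contact_force: [0.7, -1.0, 0.1]
width: 0.0852
```

```bash
python3 -c "
from m import *
print(manip.get_state()['clock'],manip.get_state()['qpos'],manip.get_state()['contact_force'])
grab('side','s11');grab('top','t11');crop('s11',255,205,455,365,4,'s11c');crop('t11',255,130,445,300,4,'t11c')"; python3 pl.py side s11; python3 pl.py top t11
```

```text
15.2 [ 5.28648434e-01  5.06300013e-01  1.13851618e+00  8.21850739e-04
  1.49626781e+00 -1.30302996e+00] [ 0.68822373 -1.02064782  0.14660026]
side s11 n 2966 slope x,y [0.0001 0.0006] top z at jig (37,0),(100,55),(100,-55) mm [33.6, 33.7, 33.6]
top t11 n 3623 slope x,y [-0.0003  0.0003] top z at jig (37,0),(100,55),(100,-55) mm [36.5, 36.5, 36.5]
```

View pics/t11.png

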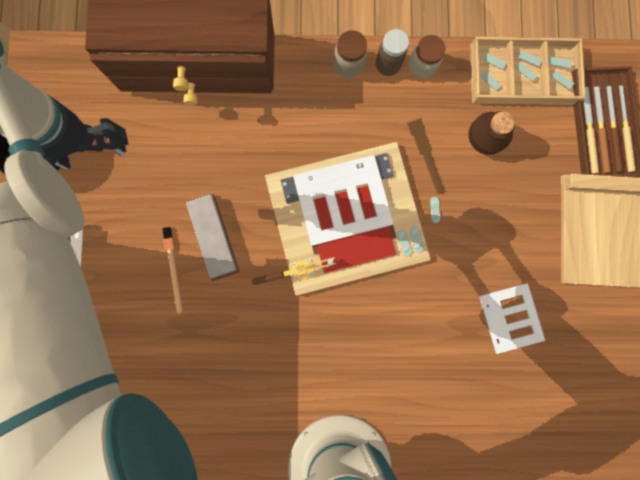

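View pics/t11c.png

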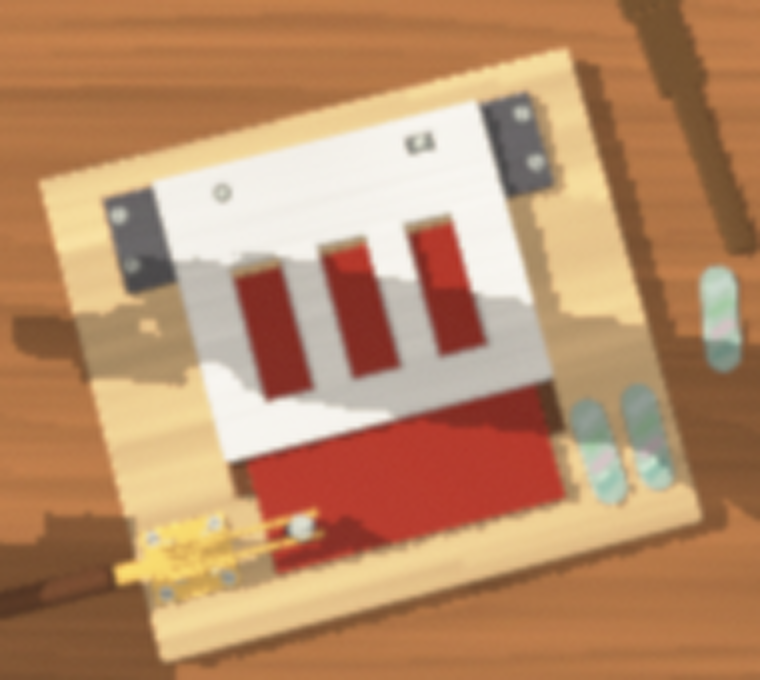

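View pics/s11c.png

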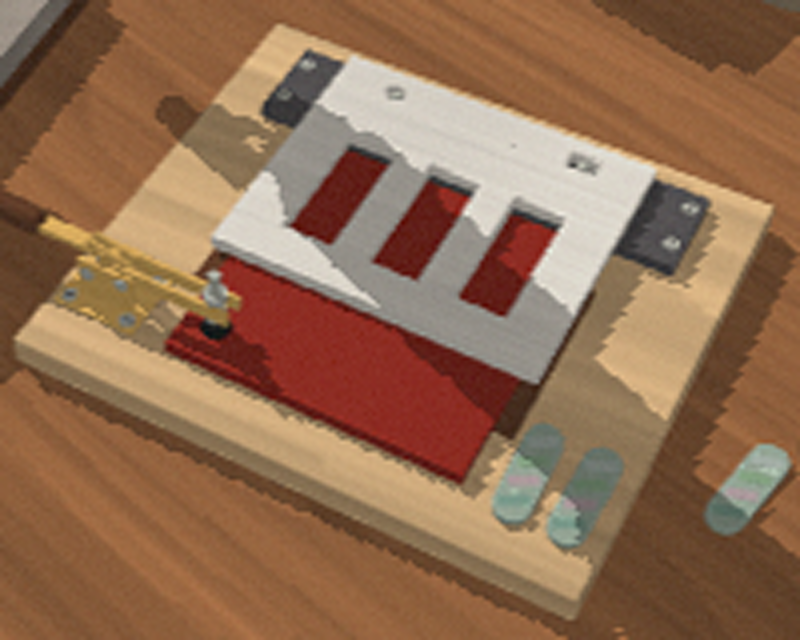

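```bash
python3 -c "
from m import *
for n,f in(('top','t11'),('side','s11')):
    d=np.load('pics/'+f+'.npz')['d']
    for jy,h in((107,26),(75,34),(-75,34),(-107,26)):
        zs=[]
        for jx in range(80,97,4):
            w=np.array(JF[n][:2]+[0])+Rz(.263)@[jx/1e3,jy/1e3,h/1e3]; u=proj(n,w); zs.append(dep(n,d,*u)[2]*1e3)
        print(n,jy,round(float(np.median(zs)),1),end='; ')
"
python3 -c "
from rig import manip
print(manip.sign_off())"
```

```text
top 107 29.4; top 75 35.4; top -75 36.7; top -107 27.9; side 107 25.1; side 75 33.9; side -75 33.3; side -107 25.6; the job is handed in; nothing more can be done
None
```

The template is home: both holes are over their pins, it lies flat, and I've handed the job in. It took about 15 s of the 51 s allowed, and no verdict was reported.

I pushed it with the open fingertips only. First I slid it about 6 mm to the left against its right edge, then about 20 mm towards the robot against its back edge until it dropped. Then I backed off and moved the arm well to the left.

**Last checks:**
- **Fit:** both views show a pin inside each hole, and the template's back edge is level with the pin bar's.
- **Flatness:** the tilt is under 0.001 rad in both cameras' depth.
- **Height:** the side camera puts the template's top at 33.6 mm, against 34 mm expected.
- **Other things on the bench:** by eye, nothing else has moved. I did not measure their positions. The contact forces I read stayed under 3 N.

**One disagreement:** the top camera reads the template's top at about 36.5 mm. It also reads the bar 2–3 mm too high, so the step between them is 6–9 mm against 8 mm expected. I put this down to that camera's calibration.

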